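# Fit the pump cover: hold its hinge knuckle in line for the pin

## Task

The black pressure cover of the tube pump has fallen over on the bench: pick it up by its orange finger tab, turn it upright with its steel knuckle downwards and its white shoe on the roller side, and lower it gently into the hinge block until the knuckle sits fully home between the pump's two knuckles with all three holes in line. Finish while still holding it there, upright and without pressing hard, so that I can push the hinge pin through; leave the pin where it is and do not disturb the other things on the bench.

Things in the scene. Friction and masses are not known exactly. Their poses are not given: they have to be found in the camera images.
- cover_bore (a point): middle of the 8 mm bore of the loose cover's steel knuckle (20 mm diameter, 24 mm long). Axes are the cover's: y along the bore, z from the bore through the cover to the finger tab, +x out of the inner side (white shoe). At the start the cover lies inner side down, knuckle towards the robot, bore level 10 mm above the bench, z pointing away from the robot and sloping up 0.51 rad.
- cover_tab (a point): grip point on the orange finger tab of the cover, 117 mm from the bore along its z, 1 mm to the outer side; axes as cover_bore. The tab is 32 mm wide (y), 14 mm thick (x) and stands free of the plate from z = 94 to 140 mm: pinch it across its width. At the start this point is about 68 mm above the bench.
- cover_shoe (a point): middle of the outermost plane of the cover's white shoe, 38 mm from the bore along x and 70 mm along z of the cover. The shoe is 64 mm wide and spans z = 48 to 92 mm.
- cover: the loose pressure cover; origin and axes as cover_bore. Black plate 90 mm wide (y), 12 mm thick (x -7 to 5), from z = 14 to 94 mm, joined to the knuckle by a steel hinge leaf on its outer side. About 0.24 kg, mass centre 51 mm from the bore along z and 3 mm along x.
- hinge_bore (a point): middle of the pump's hinge axis, 115 mm above the bench, where the centre of the cover's bore must come. Two fixed knuckles (20 mm diameter, 20 mm long, 8 mm bore) leave a gap 29 mm wide, open at the top; in it a white V seat (45 deg) stops the cover's knuckle exactly when the holes are in line. Axes: y along the hinge, z up, +x to the rollers. Only the hand keeps the seated cover upright.
- pump: white bench-top tube pump, fixed to the bench, 200 by 150 mm, with bright rollers between two aluminium cheeks (tops 95 mm above the bench) and an aluminium hinge block on the side nearest the robot. Origin on the bench under the middle of the hinge axis; housing x = -30 to 170 mm, y = -75 to 75 mm.
- hinge_pin (a joint): steel hinge pin, 6 mm diameter, with a red head, already started in the fixed knuckle on the pump's +y side, sticking out to 97 mm from the middle of the hinge at the height of the hinge axis. 0 as found, grows as it is pushed in (m); it stays put under about 3 N.
- parts_dish: small white dish, 72 mm across, 18 mm high, on the bench in the middle; bystander.
- screwdriver: yellow-handled screwdriver, 170 mm long, lying in the middle of the bench; bystander.
- amber_bottle: amber reagent bottle, 68 mm diameter, 150 mm high, at the back; bystander.
- clear_bottle: clear bottle, 60 mm diameter, 130 mm high, at the back; bystander.
- sample_jar: sample jar, 56 mm diameter, 70 mm high, at the left; bystander.
- pen_cup: dark pen cup, 72 mm diameter, 150 mm high with its pens, at the right; bystander.
- tube_rack: white test-tube rack, 70 by 200 mm, 120 mm high with its tubes, at the right; bystander.
There are look-alikes about, which are no part of the job. Leave any green look-alike of the cover alone.

How it is judged:
By the outcome, as a careful person would: the job done as asked, in the order asked, and still so for the second after the job is handed in, while the arm keeps its last pose, push and grip.
It also fails if it takes over 45 s, if anything falls off the work surface, if the arm or the gripper's body presses on something with over 40 N, if the wrist force passes 120 N, or if a joint passes its speed limit or range.

## Robot

A 7-joint arm with a two-finger parallel gripper is mounted at the origin on the work surface. World frame = base frame: x ahead of the robot, y to its left, z up, the work surface at z = 0. Lengths are in m, angles in rad, forces in N, time in s.
With the tool pointing down it reaches from about 0.35 to 0.9 m from the base axis. Payload 8.1 kg.
Tool frame: the origin (TCP) lies midway between the tips of the shut fingers; the grasp point (between the pads) lies 19 mm behind it; z points along the fingers, y is the line along which they close (so a half turn about z gives the same grasp; the last joint's range is limited). The gripper opens to 92 mm and grips with 3 to 60 N. Pads are 19 mm wide; open, the fingers measure 130 mm over their backs; the gripper's body (75 mm by 190 mm) begins 47 mm behind the grasp point.
Start: joints at [1.068, 0.434, 0.025, 1.573, -0.012, 1.134, -0.075], TCP at [0.243, -0.576, 0.188] pointing down, gripper open.
Joint ranges: [-2.62, 2.62], [-0.44, 2.09], [-1.27, 1.32], [0.08, 2.57], [-1.32, 4.46], [0.12, 2], [-2.74, 2.74]. Speed limits (rad/s): [2.22, 2.22, 3.01, 3.01, 3.14, 3.14, 3.14].

## Interface

Orientations are given as a rotation vector (axis times angle).
In Python, from cell import arm gives the robot as it stands.
- The arm moves only by the tool send_rows, never from a script. Its argument "increments" is a list of rows, each a list of 3 entries, a list of its own where there are three numbers: the finger opening in cm, from 0 to 9.18, then the shift along the tool's x, y, z in cm, then the turn, a rotation vector about the tool's x, y, z in rad. A call has 1 to 5 rows; each row shifts and turns the commanded pose from where the row before left it, along the tool's axes as they then stand; what a row does not reach is not made up. A row lasts 1/10 s, in which the tool goes at most 50 mm and 8.59 degrees, less where a joint would pass 70% of its speed; a pose out of reach is approached as far as the arm can. A call is refused whole if a number of a shift passes 5 or a number of a turn 0.15, either way. A call with a gripper value outside its range is refused whole. The fingers move at their own pace and stop on an object; "force" is the grip in N (left out, the last holds). Time passes only in rows, so rows that do not move let the fingers close. It gives the time, the measured TCP pose, the force, the opening and the grip force at its end, in the units of the state.
- arm.observe(): the state, without advancing time (a new reading comes with each control period).
- arm.get_image(name): name is "scene" or "side" or "wrist"; returns the picture (400x640x3 uint8, red, green, blue); there is no depth.
- arm.camera_params(name): a dict with "camera_matrix" (3x3 intrinsics, pixels), "R" (3x3) and "t" (3): a world point X has camera coordinates R X + t. Camera axes: x right, y down, z forward; pixel columns grow to the right and rows downward; lengths in m; the calibration is good to about 2 mm. A picture is of the moment at which its call begins: read the wrist's pose just before it. camera_params takes no time and is no camera call; for the wrist camera it gives the pose at the moment of the call.
- arm.sign_off(): hands the job in; it is judged then, once.
The state is a dict: "clock": time; "joints": joint angles; "dq": joint speeds; "joint_efforts": joint torques, N m; "position": TCP position; "ee_rot": TCP orientation; "force": force on the tool from outside, world axes, zero at the start; "ft_torque": the same for the moment, N m; "width": opening from 0.0 (shut) to 1.0 (fully open); "gripper_force": force on a finger pad.
Only numpy, scipy, OpenCV 4.12 (cv2) and the standard library are available. Lean on these libraries where they do the work, as an engineer would, in place of code of your own. Each camera call takes 0.05 s, during which the arm holds its last target. There are 200 camera calls.

## Working session

There is one attempt and no reset: what is moved stays moved. The work goes in short steps, Python scripts to look and compute and a tool call to move; the robot and the scene stay as the last step left them, time stands still between calls to the robot, and variables do not carry over. Pictures are saved under pics/ and viewed, at most 10 in all, crops included, and the job is handed in when it is done.

Besides the shell and the picture viewer there is one more tool, called after "Request:" as name(argument=value, ...), one argument or row to a line, values as JSON. send_rows: Moves the arm, as the interface text tells. Its arguments: {"type":"object","properties":{"increments":{"type":"array"},"force":{"type":"number"}},"required":["increments"]}

```bash
mkdir -p pics; ls; python3 - <<'E'
from cell import arm
import cv2,numpy as np
for n in("scene","side"):
    cv2.imwrite(f"pics/{n}0.png",arm.get_image(n)[:,:,::-1])
    p=arm.camera_params(n);print(n,np.round(p["camera_matrix"],1).tolist(),np.round(p["R"],3).tolist(),np.round(p["t"],3).tolist())
print(arm.observe())
E
```

```text
pics
scene [[510.1, 0.0, 317.7], [0.0, 510.1, 188.1], [0.0, 0.0, 1.0]] [[0.381, 0.925, -0.004], [0.791, -0.328, -0.516], [-0.478, 0.193, -0.857]] [-0.216, -0.428, 1.944]
side [[430.7, 0.0, 317.9], [0.0, 430.7, 186.7], [0.0, 0.0, 1.0]] [[-0.999, -0.042, 0.001], [-0.031, 0.728, -0.685], [0.028, -0.684, -0.729]] [0.589, 0.093, 1.338]
{'clock': 0.1, 'joints': array([ 1.06840843,  0.43516764,  0.0249846 ,  1.57399192, -0.01160045,
        1.13400937, -0.07514515]), 'dq': array([ 0.00014088, -0.00168507,  0.00229461, -0.00155398,  0.00136097,
        0.0002804 , -0.00046546]), 'joint_efforts': array([ 3.34558077e-03, -6.69126105e+01,  9.87843834e-01, -3.15144324e+01,
       -6.06135651e-02,  3.74386681e-02,  1.52936752e-05]), 'position': array([ 0.24300624, -0.57526904,  0.1876202 ]), 'ee_rot': array([-3.07773240e+00, -6.23347857e-01,  6.51466266e-04]), 'force': array([ 0.44836411, -0.24234474, -0.02758883]), 'ft_torque': array([ 0.00438123,  0.03222574, -0.0141719 ]), 'gripper_force': 0.0, 'width': 1.003711979824771}
```

View pics/scene0.png

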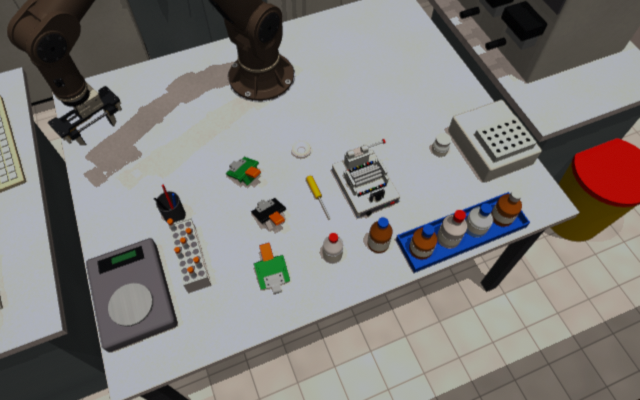

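View pics/side0.png

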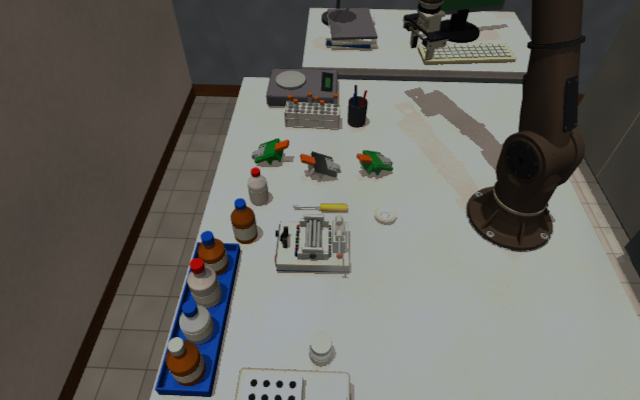

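The scene view shows the black cover at about (268,211) with its tab at (279,219). The pump hinge is near (360,155), with the red pin head at (383,142). I'll enlarge both areas.

```bash
python3 - <<'E'
import cv2,numpy as np
a=cv2.imread("pics/scene0.png");b=cv2.imread("pics/side0.png")
def c(i,u,v,w,h,s): return cv2.resize(i[v:v+h,u:u+w],None,fx=s,fy=s,interpolation=cv2.INTER_CUBIC)
top=np.hstack([c(a,240,185,50,37,8),c(a,335,130,50,37,8)])
bot=np.hstack([c(b,295,145,50,37,8),c(b,315,210,50,37,8)])
cv2.imwrite("pics/crop1.png",np.vstack([top,bot]))
E
```

```text
(no output)
```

View pics/crop1.png

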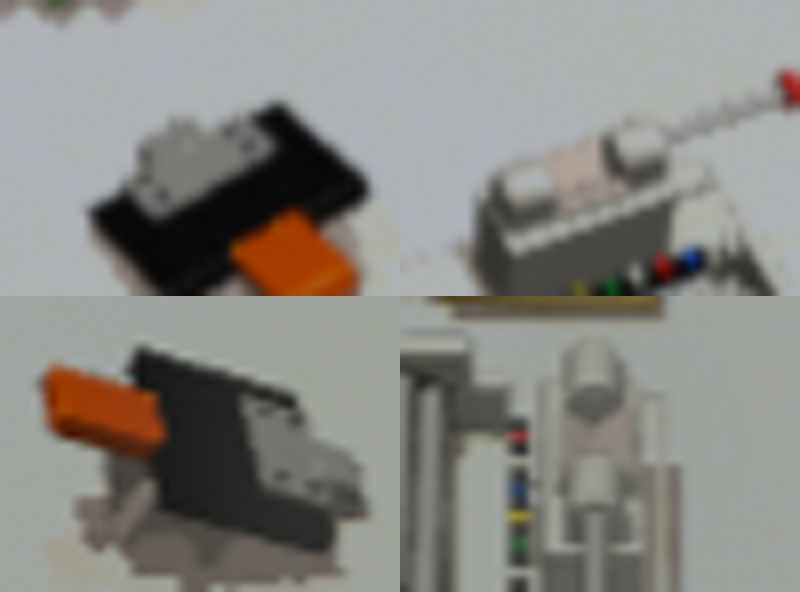

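Reading the crops, the scene plate corners are at (92,212), (280,103) and (368,187) and the tab end is at (355,275). In the side crop the plate corners are (140,350), (298,398), (330,550) and (165,510). I'll fit the planar poses of cover and pump from these.

```bash
cat > h.py <<'E'
from cell import arm
import numpy as np, cv2
from scipy.spatial.transform import Rotation as R
from scipy.optimize import least_squares
def proj(p,X):
    c=np.asarray(p["R"])@np.asarray(X).T+np.asarray(p["t"])[:,None]; q=np.asarray(p["camera_matrix"])@c
    return (q[:2]/q[2]).T
Rz=lambda a:R.from_euler('z',a).as_matrix()
s,c=np.sin(.51),np.cos(.51)
C0=np.array([[s,0,c],[0,1,0],[-c,0,s]])  # cover axes as columns at yaw 0
def cov(q): return Rz(q[2])@C0, np.array([q[0],q[1],.01])
def pmp(q): return Rz(q[2]), np.array([q[0],q[1],.115])
def fit(pose,obs,x0):
    # obs: list of (cam params, local pts mm, pixels)
    def f(q):
        M,t=pose(q); return np.concatenate([(proj(p,np.array(L)/1000@M.T+t)-np.array(px)).ravel() for p,L,px in obs])
    r=least_squares(f,x0,loss='soft_l1'); return r.x, f(r.x).reshape(-1,2)
E
python3 - <<'E'
from h import *
S=arm.camera_params("scene");D=arm.camera_params("side")
a=lambda l:[(240+u/8,185+v/8) for u,v in l]
b=lambda l:[(295+u/8,145+(v-296)/8) for u,v in l]
L1=[(-7,-45,14),(-7,45,14),(-7,45,94),(-8,16,140)]
L2=[(-7,-45,94),(-7,-45,14),(-7,45,14),(-7,45,94)]
q,r=fit(cov,[(S,L1,a([(92,212),(280,103),(368,187),(357,275)])),(D,L2,b([(140,350),(298,398),(330,550),(165,510)]))],[.6,-.2,0])
print("cover",q.round(4),r.round(1).tolist())
M,t=cov(q);print("tab",M@[-.001,0,.117]+t)
a=lambda l:[(335+(u-400)/8,130+v/8) for u,v in l]
b=lambda l:[(315+(u-400)/8,210+(v-296)/8) for u,v in l]
K=[(0,-24.5,0),(0,24.5,0)]
q,r=fit(pmp,[(S,K+[(0,94,0)],a([(525,190),(637,147),(790,88)])),(D,K,b([(590,380),(595,485)]))],[.7,.1,0])
print("pump",q.round(4),r.round(1).tolist())
E
```

```text
cover [ 0.5351 -0.1785  0.1732] [[-0.1, -1.6], [1.1, -1.1], [0.4, -1.5], [-0.3, -2.0], [-1.2, -1.2], [-0.7, -0.5], [-0.6, -1.1], [-0.9, -2.6]]
tab [ 0.63518461 -0.16099351  0.06798948]
pump [0.5275 0.153  0.0144] [[-0.2, -1.0], [-0.3, -0.6], [0.1, -0.2], [-0.4, -0.7], [-0.9, 0.5]]
```

```bash
cat >> h.py <<'E'
def toolT():
    o=arm.observe(); return R.from_rotvec(o["ee_rot"]).as_matrix(),np.array(o["position"])
def rows(Rt,pt,n,cur=None):
    """n equal rows (shift cm, turn rad) from the present (or given) pose to (Rt,pt)"""
    R0,p0=cur or toolT(); w=R.from_matrix(R0.T@Rt).as_rotvec()/n
    A=sum(R.from_rotvec(w*k).as_matrix() for k in range(n))
    return (np.linalg.solve(A,R0.T@(pt-p0))*100).round(2).tolist(), w.round(4).tolist()
def tool(zdir,ydir):
    z=np.array(zdir)/np.linalg.norm(zdir); y=ydir-z*np.dot(ydir,z); y/=np.linalg.norm(y)
    return np.stack([np.cross(y,z),y,z],1)
E
python3 - <<'E'
from h import *
R0,p0=toolT();W=arm.camera_params("wrist");Rc=W["R"].T
print("cam in tool",(R0.T@(-Rc@W["t"]-p0)).round(3),(R0.T@Rc).round(3).tolist(),W["camera_matrix"][0])
up=p0+[0,0,.11];print(rows(R0,up,3))
y=-np.array([-np.sin(.173),np.cos(.173),0]);Rt=tool([0,0,-1],y);print(rows(Rt,np.array([.60,-.168,.298]),14,(R0,up)))
E
```

```text
cam in tool [ 0.077 -0.001 -0.196] [[-0.001, -0.959, -0.284], [1.0, -0.001, -0.0], [0.0, -0.284, 0.959]] [343.35356011   0.         310.76416131]
([-0.0, -0.01, -3.67], [0.0, 0.0, 0.0])
([3.29, -2.05, -0.0], [-0.0001, 0.0, 0.0162])
```

Request:
send_rows(
  increments=[
    [9.1,[0,0,-3.7],[0,0,0]],
    [9.1,[0,0,-3.7],[0,0,0]],
    [9.1,[0,0,-3.7],[0,0,0]],
    [9.1,[3.3,-2.05,0],[0,0,0.016]],
    [9.1,[3.3,-2.05,0],[0,0,0.016]],
  ],
)

```text
clock: 0.6
position: [0.2884, -0.513, 0.3001]
ee_rot: [3.088, 0.569, 0.001]
force: [1.3, 0.7, -0.1]
width: 0.988
gripper_force: 0.0
```

Request:
send_rows(
  increments=[
    [9.1,[3.3,-2.05,0],[0,0,0.016]],
    [9.1,[3.3,-2.05,0],[0,0,0.016]],
    [9.1,[3.3,-2.05,0],[0,0,0.016]],
    [9.1,[3.3,-2.05,0],[0,0,0.016]],
    [9.1,[3.3,-2.05,0],[0,0,0.016]],
  ],
)

```text
clock: 1.1
position: [0.4111, -0.3601, 0.2991]
ee_rot: [-3.109, -0.449, 0.001]
force: [0.3, -0.3, -0.2]
width: 0.994
gripper_force: 0.0
```

Request:
send_rows(
  increments=[
    [9.1,[3.3,-2.05,0],[0,0,0.016]],
    [9.1,[3.3,-2.05,0],[0,0,0.016]],
    [9.1,[3.3,-2.05,0],[0,0,0.016]],
    [9.1,[3.3,-2.05,0],[0,0,0.016]],
    [9.1,[3.3,-2.05,0],[0,0,0.016]],
  ],
)

```text
clock: 1.6
position: [0.5449, -0.2193, 0.299]
ee_rot: [-3.125, -0.325, 0.001]
force: [-0.9, -1.0, -0.2]
width: 0.992
gripper_force: 0.0
```

Request:
send_rows(
  increments=[
    [9.1,[3.3,-2.05,0],[0,0,0.016]],
    [9.1,[3.3,-2.05,0],[0,0,0.016]],
    [9.1,[0,0,0],[0,0,0]],
  ],
)

```text
clock: 1.9
position: [0.6037, -0.1611, 0.298]
ee_rot: [-3.125, -0.287, -0.0]
force: [0.6, 0.4, -0.4]
width: 0.993
gripper_force: 0.0
```

```bash
python3 - <<'E'
from h import *
o=arm.observe();print(o["position"],o["ee_rot"],o["joints"].round(3),o["dq"].round(3))
W=arm.camera_params("wrist");i=arm.get_image("wrist")[:,:,::-1]
np.savez("w1.npz",**W);cv2.imwrite("pics/w1.png",i)
M,t=cov([.535,-.1785,.173]);print(proj(W,[M@[0,0,.0]+t,M@[-.008,0,.14]+t]))
E
```

```text
[ 0.60370132 -0.16106099  0.29800214] [-3.12471903e+00 -2.86857122e-01 -2.87258451e-05] [ 0.295  0.384 -0.175  1.384  0.063  1.38  -1.267] [ 0.05  -0.032  0.055  0.042  0.019  0.01   0.069]
[[315.61158884 200.53881769]
 [317.58131778 122.16807708]]
```

View pics/w1.png

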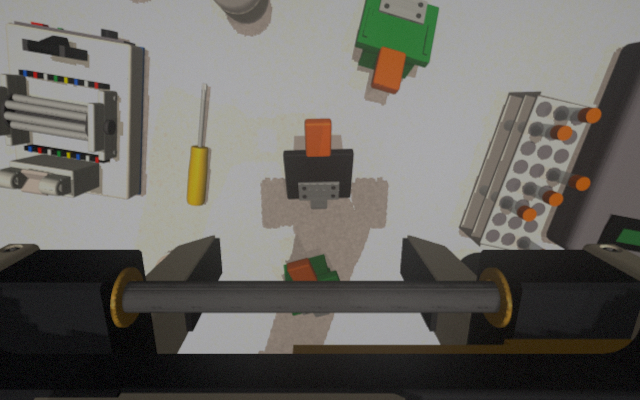

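The wrist view shows the cover's tab end at (305..331,121), the plate at (285..353,150..199) and the pump knuckles at the left near (45,184). I'll take one enlarged crop to refine both.

```bash
python3 - <<'E'
import cv2,numpy as np
a=cv2.imread("pics/w1.png")
def c(u,v,w,h,s): return cv2.resize(a[v:v+h,u:u+w],None,fx=s,fy=s,interpolation=cv2.INTER_CUBIC)
cv2.imwrite("pics/crop2.png",np.hstack([c(275,112,90,100,5),c(0,140,70,100,5)]))
E
```

```text
(no output)
```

View pics/crop2.png

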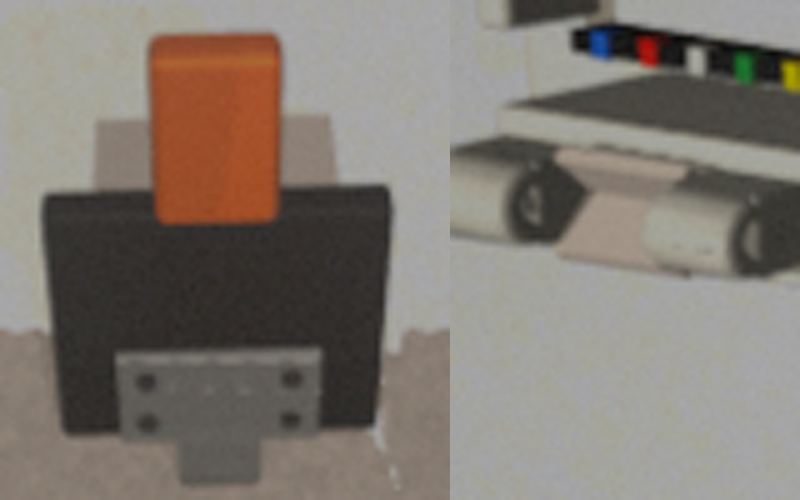

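```bash
python3 - <<'E'
from h import *
W=dict(np.load("w1.npz"))
a=lambda l:[(275+u/5,112+v/5) for u,v in l]
L=[(-7,45,94),(-7,-45,94),(-8,16,140),(-8,-16,140),(-7,45,14),(-7,-45,14)]
q,r=fit(cov,[(W,L,a([(45,213),(390,209),(151,66),(280,66),(65,432),(377,427)]))],[.535,-.18,.17])
print("cover",q.round(4),r.round(1).tolist())
M,t=cov(q);print("tab",M@[-.001,0,.117]+t)
b=lambda l:[((u-450)/5,140+v/5) for u,v in l]
q2,r=fit(lambda q:pmp([q[0],q[1],q[2]]),[(W,[(0,14.5,0),(0,-34.5,0)],b([(533,205),(755,245)]))],[.53,.15,0])
print("pump",q2.round(4),r.round(1).tolist())
g=M@[-.001,0,.123]+t; ycov=M[:,1]
th=.5; zd=np.array([-np.sin(th)*np.cos(q[2]),-np.sin(th)*np.sin(q[2]),-np.cos(th)])
Rt=tool(zd,-ycov); tcp=g+.015*zd   # tips 15mm past the tab centre
R0,p0=toolT(); pre=tcp-.09*zd
print("g",g,"tcp",tcp,"pre",pre,"zdist")
print("to pre",rows(Rt,pre,6)); 
E
```

```text
cover [ 0.5338 -0.1837  0.2064] [[-1.0, 0.8], [1.2, -0.0], [-0.6, -0.8], [1.1, -1.5], [-0.5, 1.0], [0.0, 0.6]]
tab [ 0.63325374 -0.16283048  0.06798948]
pump [ 0.5267  0.1526 -0.0105] [[0.3, -0.0], [-0.3, 0.0]]
g [ 0.63837907 -0.16175739  0.07091855] tcp [ 0.63134031 -0.1632311   0.05775481] pre [ 0.67357288 -0.15438884  0.13673724] zdist
to pre ([1.75, 0.06, 2.41], [-0.0014, -0.0832, -0.0041])
```

Request:
send_rows(
  increments=[
    [9.1,[1.75,0.06,2.41],[-0.0014,-0.0832,-0.0041]],
    [9.1,[1.75,0.06,2.41],[-0.0014,-0.0832,-0.0041]],
    [9.1,[1.75,0.06,2.41],[-0.0014,-0.0832,-0.0041]],
    [9.1,[1.75,0.06,2.41],[-0.0014,-0.0832,-0.0041]],
    [9.1,[1.75,0.06,2.41],[-0.0014,-0.0832,-0.0041]],
  ],
)

```text
clock: 2.45
position: [0.6662, -0.1598, 0.1662]
ee_rot: [3.016, 0.296, -0.641]
force: [0.6, -1.0, 0.3]
width: 0.992
gripper_force: 0.0
```

Request:
send_rows(
  increments=[
    [9.1,[1.75,0.06,2.41],[-0.0014,-0.0832,-0.0041]],
    [9.1,[0,0,0],[0,0,0]],
    [9.1,[0,0,0],[0,0,0]],
  ],
)

```text
clock: 2.75
position: [0.6716, -0.1588, 0.1354]
ee_rot: [2.979, 0.3, -0.765]
force: [0.4, -0.4, 1.1]
width: 0.992
gripper_force: 0.0
```

```bash
python3 - <<'E'
from h import *
o=arm.observe();print(o["position"],o["ee_rot"],o["joints"].round(3))
q=[.5338,-.1837,.2064];M,t=cov(q);g=M@[-.001,0,.123]+t;th=.5
zd=np.array([-np.sin(th)*np.cos(q[2]),-np.sin(th)*np.sin(q[2]),-np.cos(th)])
print(rows(tool(zd,-M[:,1]),g+.017*zd,4))
W=arm.camera_params("wrist");i=arm.get_image("wrist")[:,:,::-1].copy()
np.savez("w2.npz",**W);cv2.imwrite("pics/w2.png",i)
L=np.array([(-7,45,94),(-7,-45,94),(-8,16,140),(-8,-16,140),(-8,16,94),(-8,-16,94)])/1000
print(proj(W,L@M.T+t).round(0).tolist())
E
```

```text
[ 0.67156664 -0.15879049  0.13537543] [ 2.97904556  0.29963764 -0.76507741] [ 0.106  0.958 -0.083  0.847  0.192  1.827 -1.327]
([0.05, -0.09, 2.24], [-0.0003, 0.0007, -0.0014])
[[258.0, 208.0], [359.0, 208.0], [286.0, 195.0], [329.0, 195.0], [290.0, 209.0], [326.0, 209.0]]
```

View pics/w2.png

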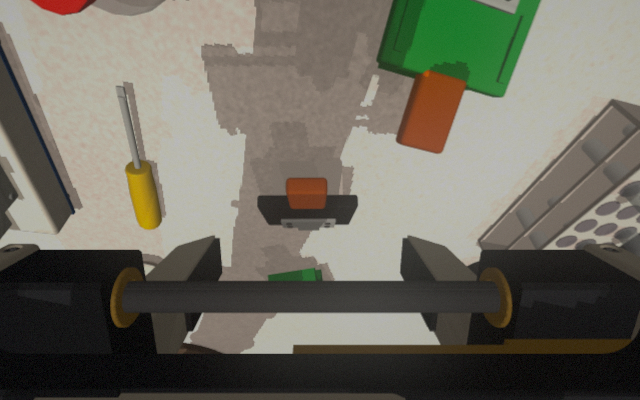

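The tab is at (287..327, 180..207), within 2 px of the prediction, so I'll advance and grip.

Request:
send_rows(
  increments=[
    [9.1,[0.05,-0.09,2.24],[0,0,0]],
    [9.1,[0.05,-0.09,2.24],[0,0,0]],
    [9.1,[0.05,-0.09,2.24],[0,0,0]],
    [9.1,[0.05,-0.09,2.24],[0,0,0]],
    [9.1,[0,0,0],[0,0,0]],
  ],
)

```text
clock: 3.3
position: [0.6304, -0.1648, 0.0614]
ee_rot: [2.981, 0.296, -0.755]
force: [-0.5, -0.1, 0.0]
width: 0.989
gripper_force: 0.0
```

Request:
send_rows(
  increments=[
    [2,[0,0,0],[0,0,0]],
    [2,[0,0,0],[0,0,0]],
    [2,[0,0,0],[0,0,0]],
    [2,[0,0,0],[0,0,0]],
    [2,[0,0,0],[0,0,0]],
  ],
  force=50,
)

```text
clock: 3.8
position: [0.6318, -0.1628, 0.0584]
ee_rot: [2.98, 0.3, -0.759]
force: [-0.1, 0.0, -0.5]
width: 0.608
gripper_force: 0.0
```

Request:
send_rows(
  increments=[
    [2,[0,0,0],[0,0,0]],
    [2,[0,0,0],[0,0,0]],
    [2,[0,0,0],[0,0,0]],
    [2,[0,0,0],[0,0,0]],
    [2,[0,0,0],[0,0,0]],
  ],
  force=50,
)

```text
clock: 4.3
position: [0.6314, -0.1629, 0.0581]
ee_rot: [2.98, 0.3, -0.76]
force: [-0.1, -0.4, 0.8]
width: 0.227
gripper_force: 0.0
```

```bash
python3 - <<'E'
from h import *
o=arm.observe();print(o["position"],o["ee_rot"],o["joints"].round(3),o["force"],o["width"],o["gripper_force"])
q=[.5338,-.1837,.2064];M,t=cov(q);R0,p0=toolT()
print("grasp pt in cover mm",(M.T@(p0-.019*R0[:,2]-t)*1000).round(1),"tcp",(M.T@(p0-t)*1000).round(1),(M.T@R0).round(3).tolist())
# joint fit: planar model
E
```

```text
[ 0.63144965 -0.16291707  0.05814486] [ 2.98008769  0.30021947 -0.75950078] [ 0.13   0.932 -0.099  1.092  0.201  1.608 -1.362] [-0.08739524 -0.44290517  0.75175873] 0.22669064892546636 0.0
grasp pt in cover mm [ -3.4   0.3 126.7] tcp [  6.7   0.3 110.6] [[0.846, -0.004, 0.532], [-0.005, -1.0, 0.001], [0.532, -0.003, -0.846]]
```

```bash
python3 - <<'E'
from h import *
i=[arm.get_image(n)[:,:,::-1] for n in("wrist","side")]
s=cv2.resize(i[1][120:220,270:420],(640,427),interpolation=cv2.INTER_CUBIC)
o=np.vstack([i[0][80:300],s])[:600]
cv2.imwrite("pics/w3.png",o); print(o.shape)
E
```

```text
(600, 640, 3)
```

View pics/w3.png

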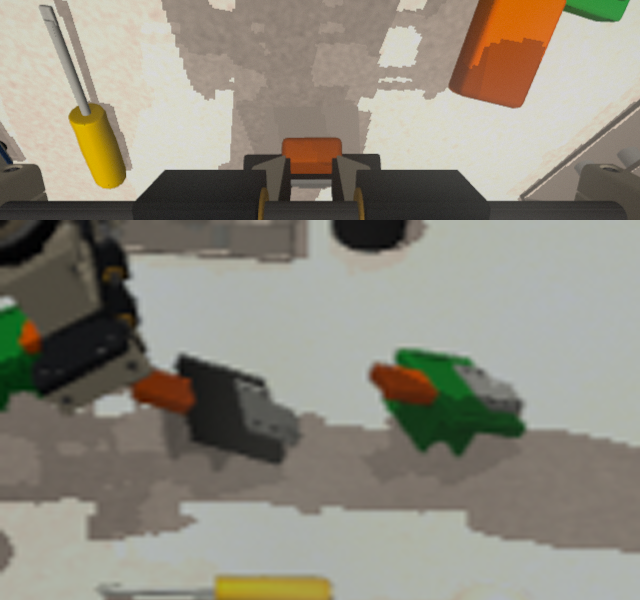

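The wrist view shows the tab at (282..342, 217..255), with the fingers in front of it rather than around it. I'll check that against the model.

```bash
python3 - <<'E'
from h import *
o=arm.observe();print(o["clock"],o["width"],o["gripper_force"],o["force"])
W=arm.camera_params("wrist")
M,t=cov([.5338,-.1837,.2064])
L=np.array([(-8,16,140),(-8,-16,140),(6,16,140),(6,-16,140),(-7,45,94),(-7,-45,94)])/1000
print(proj(W,L@M.T+t).round(0).tolist())
R0,p0=toolT();T=np.array([(0,w,z) for w in(.011,-.011) for z in(0,-.019,-.04)])
print("finger line",proj(W,T@R0.T+p0).round(0).tolist())
E
```

```text
4.4 0.22020871482003113 0.0 [ 0.44022496 -0.31171387 -0.3178345 ]
[[283.0, 245.0], [345.0, 245.0], [283.0, 218.0], [344.0, 218.0], [244.0, 253.0], [383.0, 253.0]]
finger line [[331.0, 227.0], [333.0, 240.0], [335.0, 257.0], [295.0, 227.0], [293.0, 240.0], [291.0, 257.0]]
```

```bash
python3 - <<'E'
from h import *
W=arm.camera_params("wrist");i=arm.get_image("wrist")[:,:,::-1]
k=6;u0,v0=235,200
c=cv2.resize(i[v0:v0+75,u0:u0+130],None,fx=k,fy=k,interpolation=cv2.INTER_CUBIC)
R0,p0=toolT()
def dot(X,col):
    for p in proj(W,X): cv2.circle(c,tuple(int(v) for v in (p-[u0,v0])*k),4,col,-1)
dot(np.array([(x,w,0) for w in(.010,-.010) for x in(-.0095,.0095)])@R0.T+p0,(255,0,0))
dot(np.array([(x,w,-.019) for w in(.010,-.010) for x in(-.0095,.0095)])@R0.T+p0,(255,255,0))
M,t=cov([.5338,-.1837,.2064])
dot(np.array([(x,y,140) for y in(16,-16) for x in(-8,6)])/1000@M.T+t,(0,255,0))
dot(np.array([(x,y,94) for y in(45,-45) for x in(-7,5)])/1000@M.T+t,(255,0,255))
cv2.imwrite("pics/w4.png",c)
E
```

```text
(no output)
```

View pics/w4.png

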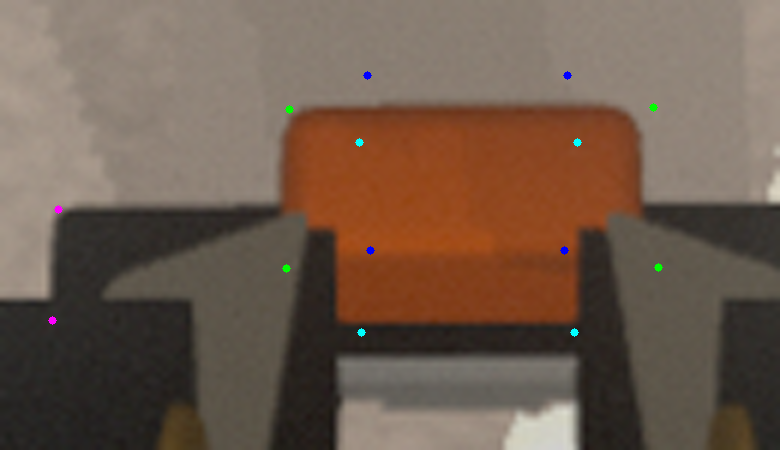

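The overlay shows the real fingertips (row ~230 in the crop) about 37 mm behind the nominal TCP, so the pads closed short of the tab and touched nothing. I'll open, advance 3.2 cm and close lightly.

Request:
send_rows(
  increments=[
    [6.5,[0,0,0],[0,0,0]],
    [6.5,[0,0,0],[0,0,0]],
    [6.5,[0,0,0],[0,0,0]],
    [6.5,[0,0,0],[0,0,0]],
    [6.5,[0,0,0],[0,0,0]],
  ],
)

```text
clock: 4.95
position: [0.6315, -0.1629, 0.0582]
ee_rot: [2.98, 0.3, -0.759]
force: [1.3, -0.0, 0.5]
width: 0.603
gripper_force: 0.0
```

Request:
send_rows(
  increments=[
    [6.5,[0,0,0],[0,0,0]],
    [6.5,[0,0,1],[0,0,0]],
    [6.5,[0,0,1],[0,0,0]],
    [6.5,[0,0,1.2],[0,0,0]],
    [6.5,[0,0,0],[0,0,0]],
  ],
)

```text
clock: 5.45
position: [0.6142, -0.1665, 0.0282]
ee_rot: [2.979, 0.3, -0.766]
force: [-0.0, 0.1, -0.5]
width: 0.711
gripper_force: 0.0
```

Request:
send_rows(
  increments=[
    [2.4,[0,0,0],[0,0,0]],
    [2.4,[0,0,0],[0,0,0]],
    [2.4,[0,0,0],[0,0,0]],
    [2.4,[0,0,0],[0,0,0]],
    [2.4,[0,0,0],[0,0,0]],
  ],
  force=15,
)

```text
clock: 5.95
position: [0.6167, -0.1661, 0.0303]
ee_rot: [2.98, 0.3, -0.759]
force: [0.4, 0.4, 1.1]
width: 0.345
gripper_force: 15.0
```

Request:
send_rows(
  increments=[
    [2.4,[0,0,0],[0,0,0]],
    [2.4,[0,0,0],[0,0,0]],
    [2.4,[0,0,0],[0,0,0]],
  ],
  force=15,
)

```text
clock: 6.25
position: [0.6167, -0.166, 0.0302]
ee_rot: [2.98, 0.3, -0.759]
force: [0.9, -1.1, 1.7]
width: 0.347
gripper_force: 15.0
```

```bash
python3 - <<'E'
from h import *
o=arm.observe();print(o["position"],o["ee_rot"],o["joints"].round(3),o["force"],o["width"],o["gripper_force"])
W=arm.camera_params("wrist");i=arm.get_image("wrist")[:,:,::-1];d=arm.get_image("side")[:,:,::-1]
np.savez("w5.npz",**W)
c=cv2.resize(i[180:290,205:415],None,fx=3.5,fy=3.5,interpolation=cv2.INTER_CUBIC)
c2=cv2.resize(d[145:190,270:420],(c.shape[1],210),interpolation=cv2.INTER_CUBIC)
c=np.vstack([c,c2]);cv2.imwrite("pics/w5.png",c);print(c.shape)
E
```

```text
[ 0.61671397 -0.16598121  0.03022867] [ 2.98020061  0.30032382 -0.75863372] [ 0.139  0.934 -0.102  1.164  0.207  1.536 -1.371] [ 0.8531612  -1.13380918  1.67177258] 0.34749639127402615 14.985651522874832
(595, 735, 3)
```

View pics/w5.png

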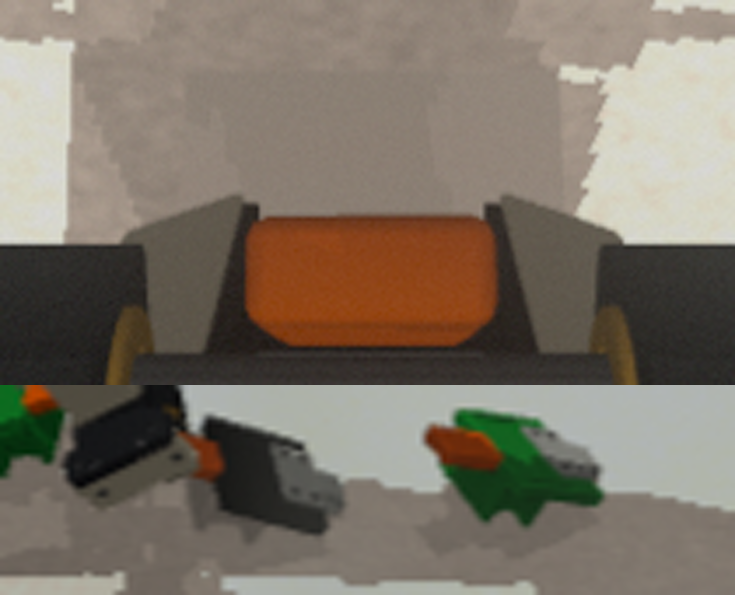

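Now the fingers hold the tab (31.9 mm). I'll regrip 8 mm deeper for better pad overlap, with full force.

Request:
send_rows(
  increments=[
    [4.5,[0,0,0],[0,0,0]],
    [4.5,[0,0,0],[0,0,0]],
    [4.5,[0,0,0.4],[0,0,0]],
    [4.5,[0,0,0.4],[0,0,0]],
    [4.5,[0,0,0],[0,0,0]],
  ],
)

```text
clock: 6.85
position: [0.6118, -0.167, 0.0223]
ee_rot: [2.98, 0.3, -0.762]
force: [-0.7, -0.4, 0.2]
width: 0.487
gripper_force: 0.0
```

Request:
send_rows(
  increments=[
    [2,[0,0,0],[0,0,0]],
    [2,[0,0,0],[0,0,0]],
    [2,[0,0,0],[0,0,0]],
    [2,[0,0,0],[0,0,0]],
    [2,[0,0,0],[0,0,0]],
  ],
  force=58,
)

```text
clock: 7.35
position: [0.6128, -0.1668, 0.0231]
ee_rot: [2.98, 0.3, -0.759]
force: [0.3, 0.7, 0.5]
width: 0.344
gripper_force: 58.0
```

```bash
python3 - <<'E'
from h import *
from scipy.optimize import least_squares
o=arm.observe();print(o["position"],o["joints"].round(3),o["force"],o["width"],o["gripper_force"])
q=[.5338,-.1837,.2064];M,t=cov(q);R0,p0=toolT()
Rct=R0.T@M; pct=R0.T@(t-p0); np.savez("grasp.npz",R=Rct,p=pct); print("bore in tool",pct.round(4))
# rough planar arm model from samples (j2,j4,j6 -> r,z)
J=np.array([[.435,1.574,1.134],[.384,1.384,1.38],[.958,.847,1.827],[.932,1.092,1.608],[.934,1.164,1.536],o["joints"][[1,3,5]]])
P=np.array([[.243,-.5753,.1876],[.6037,-.1611,.298],[.6716,-.1588,.1354],[.6314,-.1629,.0581],[.6167,-.166,.0302],o["position"]])
rr=np.hypot(P[:,0],P[:,1])
def fk(x,J):
    a=J[:,0];b=a+J[:,1];c=b+J[:,2]
    return np.stack([x[0]*np.sin(a)+x[1]*np.sin(b)+x[2]*np.sin(c)+x[4]*np.sin(c-np.pi/2),x[3]+x[0]*np.cos(a)+x[1]*np.cos(b)+x[2]*np.cos(c)+x[4]*np.cos(c-np.pi/2)],1)
f=lambda x:(fk(x,J)-np.stack([rr,P[:,2]],1)).ravel()
s=least_squares(lambda x:np.r_[f(x),.01*(x[4]),.003*(x-[.42,.4,.3,.36,0])],[.42,.4,.3,.36,0]);print(s.x.round(3),np.abs(f(s.x)).max())
# final target pose
Rf=Rz(-.0105+.0)@np.eye(3); hb=np.array([.5267,.1526,.115])
RT=Rf@Rct.T; pT=hb-RT@pct; print("final tcp",pT,"tool z",RT[:,2])
r=np.hypot(*pT[:2]);pitch=np.arctan2(np.hypot(*RT[:2,2]),RT[2,2])
g=least_squares(lambda j:np.r_[fk(s.x,j[None])[0]-[r,pT[2]],j.sum()-pitch],[.1,2,.4]);print("final j2,j4,j6",g.x,g.cost)
E
```

```text
[ 0.61279865 -0.16679733  0.02311814] [ 0.141  0.935 -0.103  1.181  0.208  1.519 -1.374] [0.25930982 0.67294058 0.5428611 ] 0.34359572134994565 57.981390953063965
bore in tool [-0.0646  0.0007  0.0502]
[ 0.567  0.436  0.393  0.253 -0.011] 0.002752106731967574
final tcp [0.55469123 0.15266021 0.19190943] tool z [ 0.53260421 -0.00500859 -0.84634962]
final j2,j4,j6 [0.08281218 2.20678511 0.290293  ] 2.9590951422431816e-17
```

```bash
cat >> h.py <<'E'
def target(bore,yaw):
    G=np.load("grasp.npz"); RT=Rz(yaw)@G["R"].T; return RT, np.array(bore)-RT@G["p"]
E
python3 - <<'E'
from h import *
R0,p0=toolT(); p1=p0+[0,0,.16]; print("lift",rows(R0,p1,6))
Rt,pt=target([.5267,.1526,.185],-.0105); d,w=rows(Rt,pt,14,(R0,p1)); print("swing",d,w)
G=np.load("grasp.npz");A,p=R0,p1
for k in range(14):
    p=p+A@np.array(d)/100;A=A@R.from_rotvec(w).as_matrix();print((p+A@G["p"]).round(3),p.round(3))
E
```

```text
lift ([-1.28, 0.01, -2.34], [0.0, 0.0, 0.0])
swing [-0.2, -2.29, -0.63] [-0.0001, 0.0755, 0.0162]
[ 0.531 -0.16   0.17 ] [ 0.609 -0.144  0.19 ]
[ 0.529 -0.136  0.171] [ 0.606 -0.121  0.196]
[ 0.528 -0.112  0.171] [ 0.602 -0.099  0.202]
[ 0.526 -0.088  0.172] [ 0.598 -0.076  0.208]
[ 0.525 -0.064  0.172] [ 0.594 -0.053  0.214]
[ 0.524 -0.04   0.173] [ 0.59  -0.031  0.22 ]
[ 0.524 -0.016  0.174] [ 0.586 -0.008  0.226]
[0.523 0.008 0.175] [0.582 0.015 0.231]
[0.523 0.032 0.176] [0.577 0.038 0.237]
[0.523 0.056 0.177] [0.573 0.061 0.242]
[0.524 0.08  0.179] [0.568 0.083 0.247]
[0.525 0.104 0.18 ] [0.564 0.106 0.252]
[0.525 0.128 0.182] [0.559 0.129 0.257]
[0.526 0.152 0.184] [0.554 0.152 0.261]
```

Request:
send_rows(
  increments=[
    [2,[-0.7,0,-1.2],[0,0,0]],
    [2,[-1.28,0,-2.34],[0,0,0]],
    [2,[-1.28,0,-2.34],[0,0,0]],
    [2,[-1.28,0,-2.34],[0,0,0]],
    [2,[-1.28,0,-2.34],[0,0,0]],
  ],
)

```text
clock: 7.85
position: [0.6122, -0.1667, 0.1456]
ee_rot: [2.98, 0.3, -0.758]
force: [0.3, 0.3, -1.9]
width: 0.343
gripper_force: 58.0
```

Request:
send_rows(
  increments=[
    [2,[-1.28,0,-2.34],[0,0,0]],
    [2,[-0.6,0,-1.1],[0,0,0]],
    [2,[0,0,0],[0,0,0]],
    [2,[0,0,0],[0,0,0]],
  ],
)

```text
clock: 8.25
position: [0.6118, -0.1665, 0.182]
ee_rot: [2.98, 0.3, -0.76]
force: [-0.1, 0.3, -3.5]
width: 0.343
gripper_force: 58.0
```

```bash
python3 - <<'E'
from h import *
o=arm.observe();print(o["position"],o["joints"].round(3),o["force"],o["ft_torque"],o["width"],o["gripper_force"])
# orange/black check against predicted points in side view
D=arm.camera_params("side");i=arm.get_image("side")[:,:,::-1]
R0,p0=toolT();G=np.load("grasp.npz");M=R0@G["R"];t=p0+R0@G["p"]
P=proj(D,np.array([(-7,-45,94),(-7,-45,14),(-7,45,14),(-7,45,94)])/1000@M.T+t)
c=i.copy();
k=5;u0,v0=P.mean(0).astype(int)-[40,40];c=cv2.resize(i[v0:v0+80,u0:u0+80],None,fx=k,fy=k,interpolation=cv2.INTER_CUBIC)
for p in P: cv2.circle(c,tuple(int(v) for v in (p-[u0,v0])*k),3,(255,0,255),-1)
cv2.imwrite("pics/s6.png",c)
# dark-plate blob centroid vs predicted
h=cv2.inRange(i,(0,0,0),(60,60,60));m=np.zeros(h.shape,np.uint8);cv2.fillConvexPoly(m,cv2.convexHull(P.astype(np.int32)),255)
print(P.round(1).tolist(),"dark frac",(h[m>0]>0).mean())
E
```

```text
[ 0.61184127 -0.16653901  0.18203834] [ 0.135  0.806 -0.096  1.043  0.195  1.78  -1.326] [-0.06798855  0.28991231 -3.52464824] [ 0.19703656 -0.89173171  0.01805017] 0.3434371490357005 57.98047184944153
[[311.4, 112.2], [333.1, 119.9], [338.6, 138.0], [316.0, 130.4]] dark frac 0.633495145631068
```

Request:
send_rows(
  increments=[
    [2,[-0.2,-2.29,-0.63],[0,0.0755,0.0162]],
    [2,[-0.2,-2.29,-0.63],[0,0.0755,0.0162]],
    [2,[-0.2,-2.29,-0.63],[0,0.0755,0.0162]],
    [2,[-0.2,-2.29,-0.63],[0,0.0755,0.0162]],
    [2,[-0.2,-2.29,-0.63],[0,0.0755,0.0162]],
  ],
)

```text
clock: 8.8
position: [0.5928, -0.0523, 0.2129]
ee_rot: [3.097, 0.19, -0.183]
force: [1.3, 0.1, -2.0]
width: 0.346
gripper_force: 58.0
```

Request:
send_rows(
  increments=[
    [2,[-0.2,-2.29,-0.63],[0,0.0755,0.0162]],
    [2,[-0.2,-2.29,-0.63],[0,0.0755,0.0162]],
    [2,[-0.2,-2.29,-0.63],[0,0.0755,0.0162]],
    [2,[-0.2,-2.29,-0.63],[0,0.0755,0.0162]],
    [2,[-0.2,-2.29,-0.63],[0,0.0755,0.0162]],
  ],
)

```text
clock: 9.3
position: [0.5708, 0.0612, 0.2407]
ee_rot: [3.099, 0.072, 0.405]
force: [0.8, 0.3, -1.7]
width: 0.345
gripper_force: 58.0
```

Request:
send_rows(
  increments=[
    [2,[-0.2,-2.29,-0.63],[0,0.0755,0.0162]],
    [2,[-0.2,-2.29,-0.63],[0,0.0755,0.0162]],
    [2,[-0.2,-2.29,-0.63],[0,0.0755,0.0162]],
    [2,[-0.2,-2.29,-0.63],[0,0.0755,0.0162]],
    [2,[0,0,0],[0,0,0]],
  ],
)

```text
clock: 9.8
position: [0.5506, 0.1543, 0.2591]
ee_rot: [-3.019, 0.018, -0.864]
force: [-0.3, -0.3, -2.4]
width: 0.346
gripper_force: 58.0
```

Request:
send_rows(
  increments=[
    [2,[0,0,0],[0,0,0]],
    [2,[0,0,0],[0,0,0]],
    [2,[0,0,0],[0,0,0]],
  ],
)

```text
clock: 10.1
position: [0.5544, 0.1498, 0.2605]
ee_rot: [3.019, -0.026, 0.863]
force: [0.1, -0.8, -2.3]
width: 0.343
gripper_force: 58.0
```

```bash
python3 - <<'E'
from h import *
o=arm.observe();print(o["position"],o["joints"].round(3),o["force"],o["ft_torque"],o["width"],o["gripper_force"])
R0,p0=toolT();G=np.load("grasp.npz");M=R0@G["R"];t=p0+R0@G["p"];print("bore pred",t,"cover axes",M.round(3).tolist())
np.savez("hover.npz",R0=R0,p0=p0)
for n in("scene","side","wrist"):
    c=arm.camera_params(n);np.savez(n+"h.npz",**c);cv2.imwrite(f"pics/h_{n}.png",arm.get_image(n)[:,:,::-1])
    print(n,proj(c,np.array([t,t+M@[0,0,.117],[.5267,.1526,.115]])).round(0).tolist())
E
```

```text
[0.55439453 0.14980559 0.26047006] [-0.258  0.024 -0.311  2.094  0.54   0.614 -2.537] [ 0.14577811 -0.80604206 -2.30516857] [ 0.05934439  0.93003602 -0.00728014] 0.34301385013138885 57.97979414463043
bore pred [0.52604155 0.14978875 0.18369323] cover axes [[1.0, 0.012, 0.005], [-0.012, 1.0, 0.0], [-0.005, -0.0, 1.0]]
scene [[358.0, 137.0], [360.0, 113.0], [357.0, 150.0]]
side [[340.0, 210.0], [342.0, 178.0], [339.0, 227.0]]
wrist [[313.0, 279.0], [314.0, 268.0], [310.0, 281.0]]
```

```bash
python3 - <<'E'
import cv2,numpy as np
a=cv2.imread("pics/h_scene.png")[98:168,335:385];b=cv2.imread("pics/h_side.png")[170:240,315:365]
c=np.hstack([cv2.resize(x,(400,560),interpolation=cv2.INTER_CUBIC) for x in(a,b)]);cv2.imwrite("pics/h.png",c)
E
```

```text
(no output)
```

View pics/h.png

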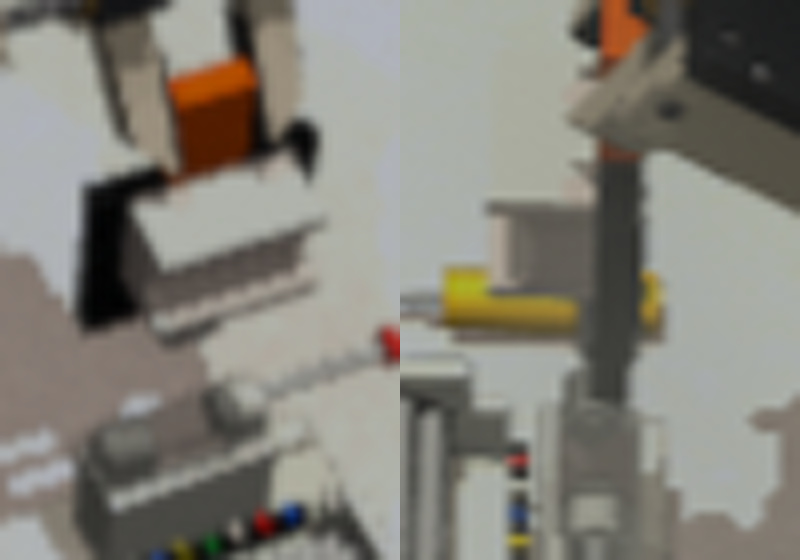

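The cover hangs upright with its shoe on the roller side. In the scene crop the shoe top corners are about (135,205), (160,275), (325,220) and (305,150). In the side crop the plate edge spans u=597..640. I'll check these against the model, relative to the pump in the same pictures.

```bash
python3 - <<'E'
from h import *
S=dict(np.load("sceneh.npz"));D=dict(np.load("sideh.npz"));H=np.load("hover.npz");G=np.load("grasp.npz")
M=H["R0"]@G["R"];t=H["p0"]+H["R0"]@G["p"]
def cr(c,u0,v0,L,M,t): return ((proj(c,np.array(L)/1000@M.T+t)-[u0,v0])*8).round(0).tolist()
print("scene shoe (135,205),(160,275),(325,220),(305,150); plate (85,185),(85,325); tab top (170,80),(250,60)")
print(cr(S,335,98,[(5,-32,92),(38,-32,92),(38,32,92),(5,32,92),(5,-45,94),(5,-45,14),(6,-16,140),(6,16,140)],M,t))
print("side plate near face u 597/640 ; shoe top-left (490,205)")
print([[a+400,b] for a,b in cr(D,315,170,[(5,45,94),(-7,45,94),(5,45,14),(-7,45,14),(38,32,92),(38,-32,92)],M,t)])
Mp,tp=pmp([.5267,.1526,0])
K=[(0,-24.5,0),(0,24.5,0),(0,94,0)]
print("scene knuckles (130,450),(240,400),(393,345)",cr(S,335,98,K,Mp,tp))
print("side knuckles u 590,595",[[a+400,b] for a,b in cr(D,315,170,K,Mp,tp)])
E
```

```text
scene shoe (135,205),(160,275),(325,220),(305,150); plate (85,185),(85,325); tab top (170,80),(250,60)
[[123.0, 199.0], [160.0, 267.0], [322.0, 214.0], [284.0, 147.0], [90.0, 206.0], [80.0, 338.0], [173.0, 103.0], [255.0, 77.0]]
side plate near face u 597/640 ; shoe top-left (490,205)
[[590.0, 226.0], [631.0, 228.0], [582.0, 397.0], [621.0, 399.0], [480.0, 194.0], [489.0, 42.0]]
scene knuckles (130,450),(240,400),(393,345) [[122.0, 437.0], [234.0, 398.0], [390.0, 344.0]]
side knuckles u 590,595 [[590.0, 398.0], [589.0, 512.0], [587.0, 687.0]]
```

```bash
python3 - <<'E'
from h import *
R0,p0=toolT();print(R0.T.round(4).tolist())
print(rows(R0,p0+[.001,.0028,-.04],4))
E
```

```text
[[0.8483, -0.0155, 0.5293], [-0.016, -0.9999, -0.0037], [0.5293, -0.0053, -0.8484]]
([-0.51, -0.07, 0.86], [0.0, 0.0, 0.0])
```

Request:
send_rows(
  increments=[
    [2,[-0.51,-0.07,0.86],[0,0,0]],
    [2,[-0.51,-0.07,0.86],[0,0,0]],
    [2,[-0.51,-0.07,0.86],[0,0,0]],
    [2,[-0.51,-0.07,0.86],[0,0,0]],
    [2,[0,0,0],[0,0,0]],
  ],
)

```text
clock: 10.75
position: [0.5544, 0.1533, 0.2195]
ee_rot: [3.019, -0.024, 0.862]
force: [-0.7, 0.0, -3.0]
width: 0.344
gripper_force: 58.0
```

Request:
send_rows(
  increments=[
    [2,[0,0,0],[0,0,0]],
    [2,[-0.16,0,0.25],[0,0,0]],
    [2,[-0.16,0,0.25],[0,0,0]],
    [2,[0,0,0],[0,0,0]],
  ],
)

```text
clock: 11.15
position: [0.5548, 0.1539, 0.2149]
ee_rot: [3.019, -0.024, 0.865]
force: [1.1, -0.6, -1.9]
width: 0.34
gripper_force: 58.0
```

```bash
cat > st.py <<'E'
from h import *
o=arm.observe();R0,p0=toolT();G=np.load("grasp.npz")
print("bore",(p0+R0@G["p"]).round(4),"F",o["force"].round(2),"T",o["ft_torque"].round(3),"axes z",(R0@G["R"])[:,2].round(3),"x",(R0@G["R"])[:,0].round(3),"j",o["joints"].round(2),o["width"],o["clock"])
E
python3 st.py
```

```text
bore [0.5265 0.1538 0.138 ] F [ 1.07 -0.62 -1.89] T [ 0.076  0.917 -0.022] axes z [ 0.004 -0.     1.   ] x [ 1.    -0.01  -0.004] j [-0.3   0.08 -0.29  2.16  0.69  0.52 -2.71] 0.3401821133128915 11.15
```

Request:
send_rows(
  increments=[
    [2,[-0.11,0,0.17],[0.0106,0,-0.017]],
    [2,[-0.16,0,0.25],[0,0,0]],
    [2,[0,0,0],[0,0,0]],
  ],
)

```text
clock: 11.45
position: [0.5546, 0.1538, 0.2097]
ee_rot: [-3.016, -0.005, -0.864]
force: [-0.3, 0.3, -2.9]
width: 0.344
gripper_force: 58.0
```

```bash
python3 st.py
```

```text
bore [0.5263 0.1532 0.1329] F [-0.3   0.35 -2.92] T [ 0.023  0.898 -0.001] axes z [ 0.004 -0.     1.   ] x [ 1.     0.009 -0.004] j [-0.3   0.08 -0.28  2.18  0.69  0.5  -2.69] 0.34420996490411615 11.45
```

Request:
send_rows(
  increments=[
    [2,[-0.11,0,0.17],[0,0,0]],
    [2,[-0.11,0,0.17],[0,0,0]],
    [2,[0,0,0],[0,0,0]],
  ],
)

```text
clock: 11.75
position: [0.5546, 0.1541, 0.2057]
ee_rot: [-3.015, -0.006, -0.864]
force: [0.6, -1.2, -2.3]
width: 0.337
gripper_force: 58.0
```

Request:
send_rows(
  increments=[
    [2,[-0.11,0,0.17],[0,0,0]],
    [2,[-0.11,0,0.17],[0,0,0]],
    [2,[0,0,0],[0,0,0]],
  ],
)

```text
clock: 12.05
position: [0.5545, 0.1541, 0.2016]
ee_rot: [-3.015, -0.007, -0.864]
force: [0.4, -0.2, -2.6]
width: 0.342
gripper_force: 58.0
```

```bash
python3 st.py
```

```text
bore [0.5262 0.1535 0.1248] F [ 0.44 -0.18 -2.55] T [ 0.014  0.873 -0.036] axes z [ 0.004 -0.     1.   ] x [ 1.     0.01  -0.004] j [-0.34  0.09 -0.24  2.19  0.72  0.48 -2.72] 0.3418886824339348 12.05
```

Request:
send_rows(
  increments=[
    [2,[-0.11,0,0.17],[0,0,0]],
    [2,[-0.11,0,0.17],[0,0,0]],
    [2,[0,0,0],[0,0,0]],
  ],
)

```text
clock: 12.35
position: [0.5544, 0.1541, 0.1976]
ee_rot: [-3.015, -0.007, -0.864]
force: [-0.7, -0.5, -2.6]
width: 0.344
gripper_force: 58.0
```

```bash
python3 st.py
```

```text
bore [0.5262 0.1535 0.1208] F [-0.67 -0.48 -2.62] T [0.012 0.98  0.042] axes z [ 0.004 -0.     1.   ] x [ 1.     0.01  -0.004] j [-0.4   0.09 -0.18  2.2   0.72  0.47 -2.73] 0.344033465703556 12.35
```

Request:
send_rows(
  increments=[
    [2,[-0.11,0,0.17],[0,0,0]],
    [2,[0,0,0],[0,0,0]],
    [2,[0,0,0],[0,0,0]],
  ],
)

```text
clock: 12.65
position: [0.5545, 0.1542, 0.1959]
ee_rot: [-3.015, -0.007, -0.864]
force: [-0.2, -1.2, -2.1]
width: 0.346
gripper_force: 58.0
```

Request:
send_rows(
  increments=[
    [2,[-0.08,0,0.13],[0,0,0]],
    [2,[0,0,0],[0,0,0]],
    [2,[0,0,0],[0,0,0]],
  ],
)

```text
clock: 12.95
position: [0.5546, 0.1542, 0.1945]
ee_rot: [-3.015, -0.007, -0.865]
force: [1.1, -0.7, -1.7]
width: 0.347
gripper_force: 58.0
```

```bash
python3 st.py
```

```text
bore [0.5264 0.1536 0.1177] F [ 1.14 -0.71 -1.72] T [-0.018  0.941 -0.028] axes z [ 0.003 -0.     1.   ] x [ 1.     0.01  -0.003] j [-0.47  0.09 -0.11  2.21  0.72  0.45 -2.73] 0.34722622821297705 12.95
```

Request:
send_rows(
  increments=[
    [2,[-0.053,0,0.085],[0,0,0]],
    [2,[0,0,0],[0,0,0]],
    [2,[0,0,0],[0,0,0]],
  ],
)

```text
clock: 13.25
position: [0.5546, 0.1542, 0.1934]
ee_rot: [-3.015, -0.007, -0.864]
force: [-0.6, 0.3, -2.8]
width: 0.342
gripper_force: 58.0
```

Request:
send_rows(
  increments=[
    [2,[-0.053,0,0.085],[0,0,0]],
    [2,[0,0,0],[0,0,0]],
    [2,[0,0,0],[0,0,0]],
  ],
)

```text
clock: 13.55
position: [0.5547, 0.1542, 0.1925]
ee_rot: [-3.015, -0.007, -0.865]
force: [0.8, -0.3, -1.8]
width: 0.342
gripper_force: 58.0
```

Request:
send_rows(
  increments=[
    [2,[-0.053,0,0.085],[0,0,0]],
    [2,[0,0,0],[0,0,0]],
    [2,[0,0,0],[0,0,0]],
  ],
)

```text
clock: 13.85
position: [0.555, 0.1543, 0.1918]
ee_rot: [-3.014, -0.006, -0.866]
force: [1.9, -0.8, 0.8]
width: 0.345
gripper_force: 58.0
```

```bash
python3 st.py
```

```text
bore [0.5268 0.1537 0.115 ] F [ 1.88 -0.81  0.79] T [-0.258  0.012 -0.048] axes z [ 0.002 -0.001  1.   ] x [ 1.     0.01  -0.002] j [-0.53  0.09 -0.03  2.22  0.72  0.44 -2.74] 0.3450716784446802 13.85
```

Request:
send_rows(
  increments=[
    [2,[0.04,0,0.08],[0,0,0]],
    [2,[0,0,0],[0,0,0]],
    [2,[0,0,0],[0,0,0]],
  ],
)

```text
clock: 14.15
position: [0.5557, 0.1543, 0.1912]
ee_rot: [-3.014, -0.006, -0.865]
force: [1.8, -1.3, 1.7]
width: 0.343
gripper_force: 58.0
```

```bash
sed -i 's/round(2),o\["width"\]/round(3),o["width"]/' st.py; python3 st.py
```

```text
bore [0.5275 0.1537 0.1144] F [ 1.76 -1.28  1.73] T [-0.213 -0.078 -0.09 ] axes z [ 0.003 -0.001  1.   ] x [ 1.     0.01  -0.003] j [-0.535  0.096 -0.032  2.218  0.725  0.439 -2.737] 0.3428338974060796 14.15
```

Request:
send_rows(
  increments=[
    [2,[0.05,0.05,0.03],[0,0,0]],
    [2,[0.0,0.05,0],[0,0,0]],
    [2,[0,0,0],[0,0,0]],
    [2,[0,0,0],[0,0,0]],
  ],
)

```text
clock: 14.55
position: [0.556, 0.1537, 0.191]
ee_rot: [-3.014, -0.007, -0.864]
force: [1.7, 2.3, 0.3]
width: 0.344
gripper_force: 58.0
```

```bash
python3 st.py
```

```text
bore [0.5278 0.1532 0.1142] F [1.69 2.3  0.3 ] T [0.635 0.184 0.22 ] axes z [ 0.003 -0.001  1.   ] x [ 1.     0.01  -0.003] j [-0.533  0.096 -0.032  2.218  0.723  0.437 -2.732] 0.34404364255354974 14.55
```

Request:
send_rows(
  increments=[
    [2,[0.1,0,-0.15],[0,0,0]],
    [2,[0,0,0],[0,0,0]],
    [2,[0,0,0],[0,0,0]],
  ],
)

```text
clock: 14.85
position: [0.5555, 0.1525, 0.1921]
ee_rot: [-3.017, -0.006, -0.863]
force: [0.5, 0.3, -3.0]
width: 0.342
gripper_force: 58.0
```

```bash
python3 st.py; python3 -c "
from h import *
for k in range(3):
    arm.get_image('side');o=arm.observe();print(o['force'].round(2),o['ft_torque'].round(3))"
```

```text
bore [0.5271 0.1518 0.1153] F [ 0.5   0.32 -3.  ] T [ 0.015  0.87  -0.007] axes z [0.004 0.001 1.   ] x [ 1.     0.009 -0.004] j [-0.532  0.094 -0.032  2.217  0.715  0.443 -2.724] 0.34162971047271445 14.85
[ 0.63 -0.29 -1.74] [-0.084  0.94  -0.015]
[-0.75  0.55 -1.86] [ 0.032  0.951 -0.016]
[-1.44 -0.15 -1.94] [0.018 0.885 0.027]
```

Request:
send_rows(
  increments=[
    [2,[-0.01,0,0.08],[0,0,0]],
    [2,[-0.01,0,0.08],[0,0,0]],
    [2,[0,0,0],[0,0,0]],
    [2,[0,0,0],[0,0,0]],
  ],
)

```text
clock: 15.4
position: [0.5566, 0.1531, 0.1912]
ee_rot: [-3.015, -0.007, -0.864]
force: [-0.3, 0.5, -1.0]
width: 0.34
gripper_force: 58.0
```

```bash
python3 st.py; python3 -c "
from h import *
F=[]
for k in range(4):
    arm.get_image('side');o=arm.observe();F.append(np.r_[o['force'],o['ft_torque']])
print(np.mean(F,0).round(2))"
```

```text
bore [0.5283 0.1525 0.1143] F [-0.31  0.48 -1.02] T [-0.091  1.016 -0.025] axes z [ 0.003 -0.     1.   ] x [ 1.     0.01  -0.003] j [-0.546  0.096 -0.016  2.218  0.718  0.437 -2.726] 0.33978550091434445 15.4
[-0.37 -0.78 -2.03 -0.05  1.04 -0.01]
```

Request:
send_rows(
  increments=[
    [2,[-0.027,0,0.042],[0,0,0]],
    [2,[-0.027,0,0.042],[0,0,0]],
    [2,[0,0,0],[0,0,0]],
    [2,[0,0,0],[0,0,0]],
  ],
)

```text
clock: 16.0
position: [0.5571, 0.1532, 0.191]
ee_rot: [-3.014, -0.006, -0.866]
force: [-3.7, -1.5, 5.0]
width: 0.345
gripper_force: 58.0
```

```bash
cat >> st.py <<'E'
F=[]
for k in range(4):
    arm.get_image('side');o=arm.observe();F.append(np.r_[o['force'],o['ft_torque']])
print(np.mean(F,0).round(2))
E
python3 st.py
```

```text
bore [0.529  0.1527 0.1142] F [-3.7  -1.5   5.03] T [-0.449  0.947 -0.172] axes z [ 0.002 -0.001  1.   ] x [ 1.     0.01  -0.002] j [-0.561  0.096  0.     2.219  0.719  0.434 -2.728] 0.3448744791962239 16.0
[-3.66 -1.65  5.51 -0.4   0.94 -0.13]
```

Request:
send_rows(
  increments=[
    [2,[-0.05,0,-0.03],[0,0,0]],
    [2,[0,0,0],[0,0,0]],
    [2,[0,0,0],[0,0,0]],
  ],
)

```text
clock: 16.5
position: [0.5567, 0.1533, 0.191]
ee_rot: [-3.014, -0.006, -0.866]
force: [-1.1, -2.0, 5.9]
width: 0.341
gripper_force: 58.0
```

```bash
python3 st.py
```

```text
bore [0.5285 0.1527 0.1141] F [-1.11 -2.04  5.9 ] T [-0.484  0.426 -0.216] axes z [ 0.002 -0.001  1.   ] x [ 1.     0.01  -0.002] j [-0.566  0.095  0.005  2.22   0.719  0.433 -2.728] 0.34143789663804985 16.5
[-1.59 -2.12  5.77 -0.45  0.44 -0.18]
```

Request:
send_rows(
  increments=[
    [2,[0,0.03,-0.05],[0,0,0]],
    [2,[0,0,0],[0,0,0]],
    [2,[0,0,0],[0,0,0]],
  ],
)

```text
clock: 17.0
position: [0.5562, 0.1531, 0.191]
ee_rot: [-3.014, -0.007, -0.865]
force: [0.0, -0.1, 2.7]
width: 0.34
gripper_force: 58.0
```

```bash
python3 st.py
```

```text
bore [0.528  0.1526 0.1142] F [ 0.05 -0.1   2.74] T [-0.059  0.11  -0.043] axes z [ 0.003 -0.001  1.   ] x [ 1.     0.01  -0.003] j [-0.565  0.094  0.004  2.221  0.717  0.434 -2.726] 0.3397358657213912 17.0
[ 0.38  0.23  3.58 -0.01  0.05 -0.01]
```

```bash
python3 -c "
from h import *
arm.sign_off();o=arm.observe();print(o['clock'],o['force'].round(2),o['width'])"
```

```text
the job is handed in; nothing more can be done
the job is handed in; nothing more can be done
```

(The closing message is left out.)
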